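# Find the worn electrode stand by feel and collar it

## Robot

A 7-joint arm with a two-finger parallel gripper is mounted at the origin on the work surface. World frame = base frame: x ahead of the robot, y to its left, z up, the work surface at z = 0. Lengths are in m, angles in rad, forces in N, time in s.
With the tool pointing down it reaches from about 0.425 to 0.925 m from the base axis. Payload 6.8 kg.
Tool frame: the origin (TCP) lies midway between the tips of the shut fingers; the grasp point (between the pads) lies 19 mm behind it; z points along the fingers, y is the line along which they close (so a half turn about z gives the same grasp; the last joint's range is limited). The gripper opens to 85 mm and grips with 20 to 120 N. Pads are 22 mm wide; open, the fingers measure 114 mm over their backs; the gripper's body (76 mm by 85 mm) begins 54 mm behind the grasp point. The pads swing forward as they close: fully open they stand 13 mm farther back than shut.
Start: joints at [1.196, 0.477, 0.022, 1.555, -0.011, 1.109, -0.083], TCP at [0.178, -0.651, 0.231] pointing down, gripper open.
Joint ranges: [-2.96, 2.96], [-0.34, 2.1], [-1.41, 1.46], [0.24, 2.44], [-1.37, 4.51], [0.17, 1.92], [-2.96, 2.96]. Speed limits (rad/s): [2.39, 2.39, 3.14, 3.14, 3.14, 3.14, 3.14].

## Interface

Orientations are given as a rotation vector (axis times angle).
In Python, from bench import r gives the robot as it stands. The module is installed in compiled form; this text tells all that it offers.
- The arm moves only by the tool apply_moves, never from a script. Its argument "rows" is a list of rows, each a list of 6 numbers: the shift along the tool's x, y, z scaled (see below), then the turn, a rotation vector about the tool's x, y, z scaled (see below). A call has 1 to 5 rows; each row is the pose to reach, as a shift and turn from the pose commanded when the call began, along the tool's axes at that moment; what a row does not reach only later rows make up. The controller multiplies each number of a shift by 0.25 m and each number of a turn by 90 degrees. A row lasts 1/8 s, in which the tool goes at most 62.5 mm and 10.7 degrees, less where a joint would pass 70% of its speed; a pose out of reach is approached as far as the arm can. A call with a number of a shift or a turn outside -1 to 1 is refused whole. A call with a gripper value outside its range is refused whole. "claw" is the opening, from 0 (shut) to 1 (fully open), set as the call begins (left out, the last holds). The fingers move at their own pace and stop on an object; "newtons" is the grip in N (left out, the last holds). Time passes only in rows, so rows that repeat a pose let the fingers close. It gives the time, the measured TCP pose, the force, the opening and the grip force at its end, in the units of the state.
- r.get_obs(): the state, without advancing time (a new reading comes with each control period).
- r.grab_frame(name): name is "scene" or "top" or "wrist"; returns a dict with "pixels" (420x560x3 uint8, red, green, blue), "intrinsics" (3x3 intrinsics, pixels), "eye" and "attitude" of the camera in the world. Camera axes: x right, y up, looking along -z (the intrinsics and any distortion apply to the point x, -y, -z); pixel columns grow to the right and rows downward; lengths in m; the calibration is good to about 2 mm. A picture is of the moment at which its call begins. There is no depth.
- r.hand_in(): hands the job in; it is judged then, once.
Trained networks look in a picture, given as the dict that the camera call returned (one of the last four; its "shot" number tells which), for a name from the list of things; names that differ only in an ending like _2 or _b are one class to them, and where a whole thing is asked for, a point or a joint stands for the part that bears it (a point fixed in the world has none). Each returns a list of dicts, best first, with "conf" (0 to 1); they miss things now and then, are a little off and sometimes report something else, mostly with a low value. They report only what shows in the picture. A call takes as long as a camera call. They do not tell look-alikes from the thing itself.
- r.search_frame(picture, thing): "rect" ([left, top, width, height] in pixels, round what is visible of it).
- r.outline_of(picture, thing): "pixels" (420x560 bool, what is visible of it) and "rect" ([left, top, width, height] in pixels, round what is visible of it).
- r.landmark_of(picture, thing): "point" ([column, row] in pixels: a listed point, or the origin of a listed thing).
The state is a dict: "clock": time; "joints": joint angles; "qvel": joint speeds; "tau": joint torques, N m; "tcp_pos": TCP position; "orientation": TCP orientation; "contact_force": force on the tool from outside, world axes, zero at the start; "moment": the same for the moment, N m; "grip_width": finger opening in m; "gripper_force": force on a finger pad.
Only numpy, scipy, OpenCV 4.12 (cv2) and the standard library are available. Lean on these libraries where they do the work, as an engineer would, in place of code of your own. Each camera call takes 0.05 s, during which the arm holds its last target. There are 200 camera calls.

## Task

One of the three electrode stands has a worn hinge: find it by rocking the uprights gently sideways at the bare steel spigot near the top, pushing only until they resist, never harder than about 10 N and without clamping them, and rock the worn one all the way across its play and back at least twice. Leave it leaning at one end of its play and mark it as rejected: slip the red collar over its spigot, without forcing it, until it sits flat on the blue flange, and let go. Leave the rest of the bench alone.

Things in the scene. Friction and masses are not known exactly. Their poses are not given: they have to be found in the camera images.
- stand_a: One of three look-alike electrode stands: white foot plate 80 x 80 x 14 mm screwed to the bench, grey yoke on it up to 42 mm high. Origin: centre of the plate's underside. The hinge axis runs along the stand's x, 30 mm above the bench, so the upright's top rocks along the stand's y. Exactly one stand is worn; nothing to be seen tells which, and its place varies.
- upright_a: Hinged upright of stand_a. Origin on the hinge axis, z up the post, y the way it rocks. Tube 22 mm in diameter, clip and electrode on its +x side up to 76 mm; blue flange 30 mm in diameter, top at 84 mm; bare steel spigot 12 mm in diameter above it, top at 124 mm (154 mm above the bench). Starts upright within 1 mm and stays where it is left within its play.
- tip_a (a point): Centre of the spigot's top end on upright_a. Pushed sideways here, a sound hinge gives about 1 mm to either side, then resists with 3 to 4 N per mm; the worn one swings with only about 0.5 N of friction some 9 mm to either side, then resists as stiffly.
- shoulder_a (a point): Centre of the top face of the blue flange of upright_a, where the spigot starts; a collar on the spigot rests here.
- stand_b: One of three look-alike electrode stands: white foot plate 80 x 80 x 14 mm screwed to the bench, grey yoke on it up to 42 mm high. Origin: centre of the plate's underside. The hinge axis runs along the stand's x, 30 mm above the bench, so the upright's top rocks along the stand's y. Exactly one stand is worn; nothing to be seen tells which, and its place varies.
- upright_b: Hinged upright of stand_b. Origin on the hinge axis, z up the post, y the way it rocks. Tube 22 mm in diameter, clip and electrode on its +x side up to 76 mm; blue flange 30 mm in diameter, top at 84 mm; bare steel spigot 12 mm in diameter above it, top at 124 mm (154 mm above the bench). Starts upright within 1 mm and stays where it is left within its play.
- tip_b (a point): Centre of the spigot's top end on upright_b. Pushed sideways here, a sound hinge gives about 1 mm to either side, then resists with 3 to 4 N per mm; the worn one swings with only about 0.5 N of friction some 9 mm to either side, then resists as stiffly.
- shoulder_b (a point): Centre of the top face of the blue flange of upright_b, where the spigot starts; a collar on the spigot rests here.
- stand_c: One of three look-alike electrode stands: white foot plate 80 x 80 x 14 mm screwed to the bench, grey yoke on it up to 42 mm high. Origin: centre of the plate's underside. The hinge axis runs along the stand's x, 30 mm above the bench, so the upright's top rocks along the stand's y. Exactly one stand is worn; nothing to be seen tells which, and its place varies.
- upright_c: Hinged upright of stand_c. Origin on the hinge axis, z up the post, y the way it rocks. Tube 22 mm in diameter, clip and electrode on its +x side up to 76 mm; blue flange 30 mm in diameter, top at 84 mm; bare steel spigot 12 mm in diameter above it, top at 124 mm (154 mm above the bench). Starts upright within 1 mm and stays where it is left within its play.
- tip_c (a point): Centre of the spigot's top end on upright_c. Pushed sideways here, a sound hinge gives about 1 mm to either side, then resists with 3 to 4 N per mm; the worn one swings with only about 0.5 N of friction some 9 mm to either side, then resists as stiffly.
- shoulder_c (a point): Centre of the top face of the blue flange of upright_c, where the spigot starts; a collar on the spigot rests here.
- collar: Loose red plastic ring (the out-of-service collar), 40 mm outside diameter, 20 mm bore right through, 24 mm high, 28 to 56 g, lying flat on the bench at the start, in front of the stands. Origin: centre of its underside; z along the bore.
- carton: White carton 60 x 60 x 70 mm, loose; not part of the job. Origin: centre of its underside.
- beaker: Glass beaker 60 mm wide, 70 mm high, loose; not part of the job. Origin: centre of its underside.
- pink_bottle: Bottle of pink buffer, 72 mm wide, 130 mm high, red cap, loose; not part of the job. Origin: centre of its underside.
- amber_bottle: Bottle of amber buffer, 76 mm wide, 130 mm high, yellow cap, loose; not part of the job. Origin: centre of its underside.
- white_bottle: White bottle 72 mm wide, 180 mm high, loose; not part of the job. Origin: centre of its underside.
- pad: Yellow note block 100 x 70 x 12 mm, loose; not part of the job. Origin: centre of its underside.
Mind the look-alikes: they are no part of the job. Leave any green or turquoise look-alike of the stand_c alone. Of the things shaped like the collar, the red one is meant.

How it is judged:
On the way, in this order (a step that is already met when the one before it is completed fails the run):
1. the worn upright is pushed across its play to its stand's +y side (top more than 7 mm off) ((y of tip_a in the frame of stand_a above 0.007 m or y of tip_b in the frame of stand_b above 0.007 m or y of tip_c in the frame of stand_c above 0.007 m)), for 0.05 s.
2. it is pushed back across its play to the -y side (top more than 7 mm off) ((y of tip_a in the frame of stand_a below -0.007 m or y of tip_b in the frame of stand_b below -0.007 m or y of tip_c in the frame of stand_c below -0.007 m)), for 0.05 s.
3. it is pushed across to the +y side again ((y of tip_a in the frame of stand_a above 0.007 m or y of tip_b in the frame of stand_b above 0.007 m or y of tip_c in the frame of stand_c above 0.007 m)), for 0.05 s.
4. the collar sits on the flange of the worn upright, which leans (top more than 5 mm off; a sound upright springs back to about 1 mm) (((z of collar in the frame of upright_a between 0.08 and 0.088 m and horizontal distance between collar and shoulder_a below 0.008 m and angle between the z axis of collar and the z axis of upright_a, either way round below 0.12 rad and (y of tip_a in the frame of stand_a above 0.005 m or y of tip_a in the frame of stand_a below -0.005 m)) or (z of collar in the frame of upright_b between 0.08 and 0.088 m and horizontal distance between collar and shoulder_b below 0.008 m and angle between the z axis of collar and the z axis of upright_b, either way round below 0.12 rad and (y of tip_b in the frame of stand_b above 0.005 m or y of tip_b in the frame of stand_b below -0.005 m)) or (z of collar in the frame of upright_c between 0.08 and 0.088 m and horizontal distance between collar and shoulder_c below 0.008 m and angle between the z axis of collar and the z axis of upright_c, either way round below 0.12 rad and (y of tip_c in the frame of stand_c above 0.005 m or y of tip_c in the frame of stand_c below -0.005 m))) and linear speed of collar below 0.02 m/s), for 0.2 s.
At the end, for the whole second after the job is handed in: The red collar, released and at rest, is on the worn spigot: underside within 4 mm of the flange's top, centre within 8 mm of its axis, square within 0.12 rad; that upright leans, its top over 5 mm to one side (a sound one springs back); bystanders moved under 30 mm (all of step 4); the robot touches nothing.
It fails at once if an upright is pushed or squeezed by the robot with more than 12 N (contact force between any of the fingers, the arm and upright_a above 12 N or contact force between any of the fingers, the arm and upright_b above 12 N or contact force between any of the fingers, the arm and upright_c above 12 N).
It fails at once if the collar is pressed onto an upright with more than 25 N (contact force between collar and upright_a above 25 N or contact force between collar and upright_b above 25 N or contact force between collar and upright_c above 25 N).
It fails at once if a bystander is moved by more than 30 mm or tipped over (distance of any of carton, beaker, pink_bottle, amber_bottle, white_bottle, pad from where it was at the start of the episode above 0.03 m or angle between any of carton, beaker, pink_bottle, amber_bottle, white_bottle, pad's own z axis and vertical above 0.4 rad).
It also fails if it takes over 69 s, if anything falls off the work surface, if the arm or the gripper's body presses on something with over 40 N, if the wrist force passes 120 N, or if a joint passes its speed limit or range.

## Working session

There is one attempt and no reset: what is moved stays moved. The work goes in short steps, Python scripts to look and compute and a tool call to move; the robot and the scene stay as the last step left them, time stands still between calls to the robot, and variables do not carry over. Pictures are saved under pics/ and viewed, at most 10 in all, crops included, and the job is handed in when it is done.

Besides the shell and the picture viewer there is one more tool, called after "Call:" as name([rows], argument=value, ...), one row to a line, values as JSON. apply_moves: Moves the arm, as the interface text tells. Its arguments: {"type":"object","properties":{"rows":{"type":"array","items":{"type":"array","items":{"type":"number"}}},"claw":{"type":"number"},"newtons":{"type":"number"}},"required":["rows"]}

```bash
mkdir -p pics; cat > h.py <<'E'
import numpy as np, cv2
from scipy.spatial.transform import Rotation as R
from bench import r
def rot(a):
    a=np.array(a,float); return a if a.shape==(3,3) else (R.from_rotvec(a).as_matrix() if a.size==3 else R.from_quat(a).as_matrix())
def ray(f,p):
    K=np.array(f["intrinsics"]); d=np.linalg.inv(K)@np.array([p[0],p[1],1.]); d=np.array([d[0],-d[1],-d[2]])
    return np.array(f["eye"]),rot(f["attitude"])@d
def onz(f,p,z):
    o,d=ray(f,p); return o+d*(z-o[2])/d[2]
def proj(f,P):
    c=rot(f["attitude"]).T@(np.array(P)-np.array(f["eye"])); q=np.array(f["intrinsics"])@np.array([c[0],-c[1],-c[2]]); return q[:2]/q[2]
def tri(rs):
    A=0;b=0
    for o,d in rs:
        d=d/np.linalg.norm(d); M=np.eye(3)-np.outer(d,d); A=A+M;b=b+M@o
    return np.linalg.solve(A,b)
def save(f,n,crop=None,s=1):
    im=f["pixels"][:,:,::-1]
    if crop: x,y,w,h=crop; im=im[y:y+h,x:x+w]
    cv2.imwrite("pics/"+n,cv2.resize(im,None,fx=s,fy=s,interpolation=cv2.INTER_CUBIC))
E
python3 - <<'E'
from h import *
np.set_printoptions(precision=3,suppress=True)
print(r.get_obs())
for n in ("top","scene"):
    f=r.grab_frame(n); save(f,n+"0.png",None,1.4)
    print(n,f["intrinsics"],f["eye"],f["attitude"],[k for k in f])
    for t,z in (("tip_a",.154),("shoulder_a",.114),("stand_a",0),("collar",0),("carton",0),("beaker",0),("pink_bottle",0),("amber_bottle",0),("white_bottle",0),("pad",0)):
        for d in r.landmark_of(f,t): print(t,round(d["conf"],2),np.array(d["point"]),onz(f,d["point"],z))
E
```

```text
{'clock': 0.0, 'joints': array([ 1.196,  0.478,  0.022,  1.556, -0.012,  1.109, -0.083]), 'qvel': array([-0.   , -0.001,  0.   , -0.001, -0.001,  0.001,  0.   ]), 'tau': array([ -0.001, -59.644,   1.608, -28.119,   0.012,   0.009,  -0.   ]), 'tcp_pos': array([ 0.178, -0.651,  0.23 ]), 'orientation': array([-3.112, -0.418,  0.001]), 'contact_force': array([-0.223, -0.957, -0.573]), 'moment': array([-0.043, -0.001, -0.067]), 'gripper_force': 0.0, 'grip_width': 0.08553462173711872}
top [[384.839   0.    285.974]
 [  0.    384.839 205.392]
 [  0.      0.      1.   ]] [ 0.41  -0.008  1.102] [ 0.146 -0.125 -1.589] ['pixels', 'intrinsics', 'eye', 'attitude', 'shot']
tip_a 0.81 [400.8 144.6] [ 0.725 -0.294  0.154]
tip_a 0.75 [187.4 214.5] [0.557 0.25  0.154]
tip_a 0.59 [370.3 201.2] [ 0.58  -0.208  0.154]
tip_a 0.48 [288.7 188.1] [ 0.618 -0.005  0.154]
tip_a 0.47 [314.2 242.3] [ 0.481 -0.064  0.154]
shoulder_a 0.75 [396.7 147.5] [ 0.731 -0.295  0.114]
shoulder_a 0.66 [195.6 215.2] [0.561 0.239 0.114]
shoulder_a 0.63 [292.4 192.7] [ 0.615 -0.014  0.114]
shoulder_a 0.49 [368.4 200.9] [ 0.588 -
[... 1715 characters left out ...]
0.   ]
stand_a 0.58 [181.3 296.1] [ 0.749 -0.307  0.   ]
collar 0.57 [191.5 198.2] [ 0.372 -0.27   0.   ]
collar 0.56 [211.  249.7] [ 0.592 -0.21   0.   ]
collar 0.41 [210.8 209.2] [ 0.428 -0.204  0.   ]
carton 0.7 [241.  294.3] [ 0.763 -0.125  0.   ]
beaker 0.62 [318.3 289.8] [0.775 0.114 0.   ]
beaker 0.36 [348.3 220.7] [0.529 0.26  0.   ]
pink_bottle 0.88 [142.6 270.4] [ 0.645 -0.428  0.   ]
amber_bottle 0.9 [407.1 237.4] [0.618 0.441 0.   ]
amber_bottle 0.66 [208.6 245.1] [ 0.574 -0.217  0.   ]
amber_bottle 0.66 [216. 213.] [ 0.446 -0.187  0.   ]
white_bottle 0.94 [395.1 199.9] [0.46  0.442 0.   ]
pad 0.79 [138.2 214.3] [ 0.422 -0.452  0.   ]
pad 0.48 [205.1 226.1] [ 0.497 -0.226  0.   ]
```

View pics/top0.png

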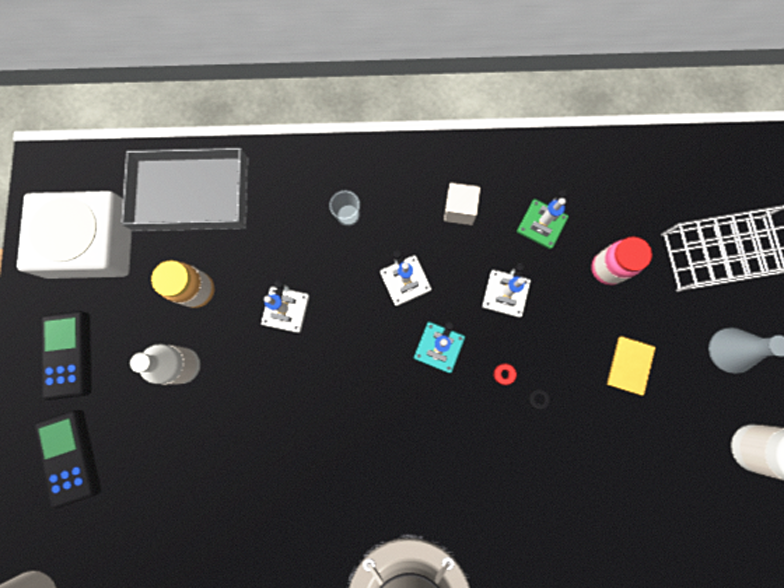

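View pics/scene0.png

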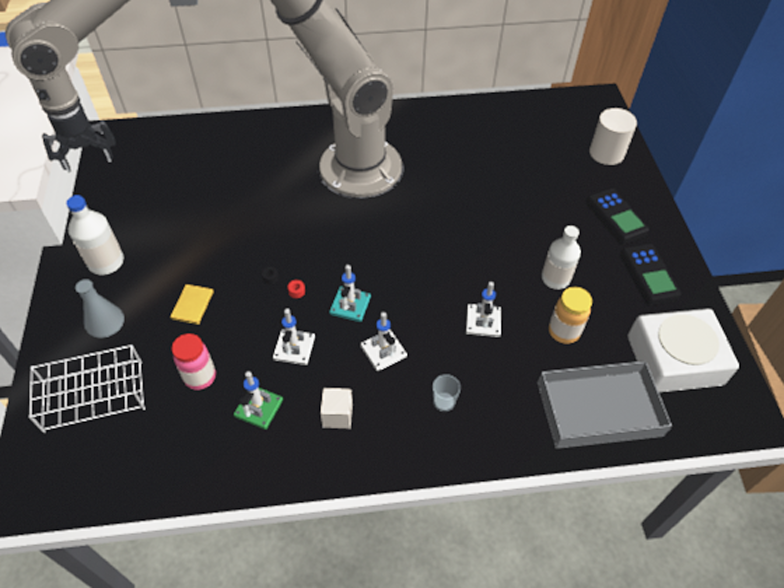

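Top picture (display scale 1.4): white stands at (285,310), (406,279) and (507,292). The look-alikes are green (543,222) and turquoise (440,346). Ring candidates are red (505,374), which is the one wanted, and black (539,399). Next I measure the plate yaws and take one close-up montage.

```bash
cat > m.py <<'E'
from h import *
np.set_printoptions(precision=4,suppress=True)
f=r.grab_frame("top"); s=r.grab_frame("scene")
S=dict(P=(.563,.246),Q=(.614,-.007),T=(.584,-.213))
rows=[]
for g in (f,s):
    tiles=[]
    for k,(x,y) in S.items():
        # rectified plane z=14mm, 0.5mm/px, +-70mm ; up=+x, left=+y
        W=[(x+.06,y+.06),(x+.06,y-.06),(x-.06,y-.06),(x-.06,y+.06)]
        H=cv2.getPerspectiveTransform(np.float32([proj(g,(a,b,.014)) for a,b in W]),np.float32([(0,0),(240,0),(240,240),(0,240)]))
        im=cv2.warpPerspective(g["pixels"],H,(240,240),flags=cv2.INTER_CUBIC)
        hsv=cv2.cvtColor(im,cv2.COLOR_RGB2HSV); m=((hsv[:,:,1]<50)&(hsv[:,:,2]>150)).astype(np.uint8)
        m=cv2.morphologyEx(m,cv2.MORPH_OPEN,np.ones((5,5)))
        n,l,st,_=cv2.connectedComponentsWithStats(m); i=1+np.argmax(st[1:,4])
        c=cv2.findContours((l==i).astype(np.uint8),0,2)[0][0]; rc=cv2.minAreaRect(c)
        (u,v),wh,a=rc; print(k,"centre",x+.06-v/2000,y+.06-u/2000,"size",np.array(wh)/2,"imgang",a,"yaw mod 90",(-a)%90)
        cv2.polylines(im,[cv2.boxPoints(rc).astype(int)],True,(255,0,0),1); tiles.append(im)
    x,y=.43,-.2
    W=[(x+.06,y+.06),(x+.06,y-.06),(x-.06,y-.06),(x-.06,y+.06)]
    H=cv2.getPerspectiveTransform(np.float32([proj(g,(a,b,.024)) for a,b in W]),np.float32([(0,0),(180,0),(180,240),(0,240)]))
    H=cv2.getPerspectiveTransform(np.float32([proj(g,(a,b,.024)) for a,b in W]),np.float32([(0,0),(240,0),(240,240),(0,240)]))
    im=cv2.warpPerspective(g["pixels"],H,(240,240),flags=cv2.INTER_CUBIC)
    hsv=cv2.cvtColor(im,cv2.COLOR_RGB2HSV); m=((hsv[:,:,1]>150)&(hsv[:,:,2]>80)&((hsv[:,:,0]<10)|(hsv[:,:,0]>170))).astype(np.uint8)
    c=max(cv2.findContours(m,0,2)[0],key=cv2.contourArea); (u,v),rad=cv2.minEnclosingCircle(c); print("collar",x+.06-v/2000,y+.06-u/2000,rad/2)
    tiles.append(im); rows.append(np.hstack(tiles))
cv2.imwrite("pics/mont.png",cv2.resize(np.vstack(rows)[:,:,::-1],(800,400)))
for n in ("tip_a","shoulder_a"):
    a=[d["point"] for d in r.landmark_of(f,n)]; b=[d["point"] for d in r.landmark_of(s,n)]
    for p in a:
        for q in b:
            X=tri([ray(f,p),ray(s,q)]); e=np.linalg.norm(proj(f,X)-p)
            if e<4: print(n,X,round(e,2))
E
python3 m.py
```

```text
P centre 0.5624286880493164 0.24225667572021484 size [82.5999 85.796 ] imgang 13.47315788269043 yaw mod 90 76.52684211730957
Q centre 0.616219268798828 -0.004391830444335942 size [84.3169 83.0755] imgang 67.01127624511719 yaw mod 90 22.988723754882812
T centre 0.5875658111572265 -0.2117060852050781 size [83.5016 91.585 ] imgang 16.476882934570312 yaw mod 90 73.52311706542969
collar 0.42 -0.197 23.54787254333496
P centre 0.5596235847473144 0.24162728881835938 size [ 81.2817 103.0512] imgang 13.190610885620117 yaw mod 90 76.80938911437988
Q centre 0.622733413696289 -0.0067265472412109395 size [86.868  81.7765] imgang 67.270263671875 yaw mod 90 22.729736328125
T centre 0.5853248329162597 -0.21140738677978516 size [83.1336 96.8899] imgang 16.557069778442383 yaw mod 90 73.44293022155762
collar 0.432 -0.201 29.410932540893555
tip_a [ 0.4842 -0.067   0.1501] 1.39
tip_a [ 0.616  -0.0083  0.1418] 1.8
tip_a [ 0.7307 -0.2912  0.1555] 1.16
tip_a [ 0.5834 -0.2135  0.134 ] 3.61
shoulder_a [ 0.5904 -0.2134  0.1441] 0.2
shoulder_a [ 0.4713 -0.0722  0.0951] 0.18
shoulder_a [0.5594 0.2356 0.126 ] 0.49
shoulder_a [ 0.7315 -0.2952  0.1149] 0.61
```

View pics/mont.png

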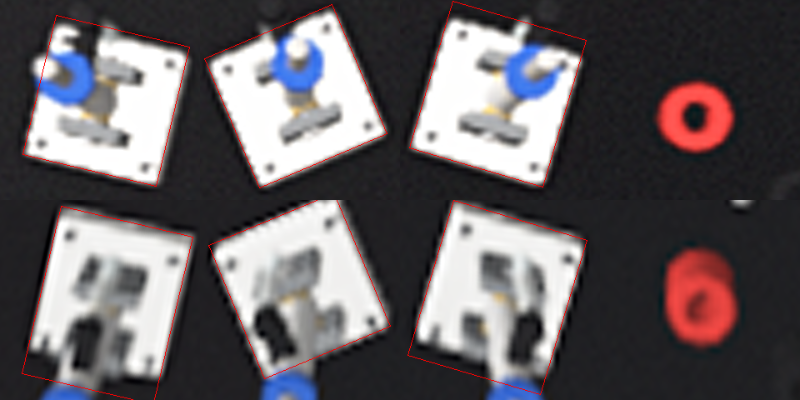

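The montage shows three white stands with the hinge axis roughly along world x, the gold pin vertical in the tile and the black electrode on the far side. That gives x yaws of about -13.3°, +22.9° and -16.5°. The collar at the right is clearly the red ring, at about (0.425, -0.199). I start with the right-hand stand, T.

```bash
cat >> h.py <<'E'
np.set_printoptions(precision=4,suppress=True)
# goal: world pos, yaw(deg) of tool x with tool down, optional world tilt rotvec; prints shift/0.25 and turn/(pi/2)
def plan(pos,yaw,tilt=(0,0,0),start=None):
    o=r.get_obs(); p,Q=(o["tcp_pos"],R.from_rotvec(o["orientation"])) if start is None else start
    G=R.from_rotvec(tilt)*R.from_euler("z",yaw,degrees=True)*R.from_euler("x",180,degrees=True)
    d=Q.inv().apply(np.array(pos)-p)/.25; t=(Q.inv()*G).as_rotvec()/(np.pi/2)
    print("plan",d,t,"rows>=",np.linalg.norm(d)*4,np.linalg.norm(t)*90/10.7); return d,t
def st():
    o=r.get_obs(); Q=R.from_rotvec(o["orientation"]); M=Q.as_matrix()
    print("t",o["clock"],"tcp",o["tcp_pos"],"yaw",np.degrees(np.arctan2(M[1,0],M[0,0])),"z",M[:,2],"F",o["contact_force"],"Ftool",M.T@o["contact_force"],"w",o["grip_width"]); return o,M
E
python3 - <<'E'
from h import *
st(); plan((.5865,-.2115,.26),-16.5)
E
```

```text
t 1.4 tcp [ 0.178  -0.6511  0.2313] yaw 15.286157298193169 z [ 0. -0. -1.] F [ 0.2985  0.3695 -0.0665] Ftool [ 0.3853 -0.2778  0.0665] w 0.08558414658711314
plan [ 2.0399 -1.2655 -0.1147] [ 0.     -0.      0.3532] rows>= 9.613170804187236 2.9706689134670636
```

Call:
apply_moves([
  [0,0,-0.2,0,0,0],
  [0,0,-0.2,0,0,0],
], claw=0.5)

```text
clock: 1.65
tcp_pos: [0.1786, -0.6534, 0.286]
orientation: [3.106, 0.416, 0.003]
contact_force: [1.2, -0.8, 0.9]
grip_width: 0.0515
gripper_force: 0.0
```

Call:
apply_moves([
  [0.21,-0.13,0,0,0,0.1],
  [0.42,-0.26,0,0,0,0.2],
  [0.63,-0.39,0,0,0,0.3],
  [0.84,-0.52,0,0,0,0.353],
  [1.0,-0.62,0,0,0,0.353],
])

```text
clock: 2.28
tcp_pos: [0.3802, -0.4331, 0.2811]
orientation: [-3.109, 0.448, -0.0]
contact_force: [-0.1, -2.3, 0.1]
grip_width: 0.0433
gripper_force: 0.0
```

```bash
python3 - <<'E'
from h import *
st(); plan((.5865,-.2115,.26),-16.5)
E
```

```text
t 2.275 tcp [ 0.3802 -0.4331  0.2811] yaw -16.3992056026014 z [ 0.0003  0.0005 -1.    ] F [-0.1003 -2.3151  0.0598] Ftool [ 0.5574  2.2493 -0.0609] w 0.04330308869491389
plan [ 0.5414 -1.0832  0.0849] [-0.0003 -0.0001  0.0011] rows>= 4.855682031793372 0.00992100098794715
```

Call:
apply_moves([
  [0.11,-0.2,0.02,0,0,0],
  [0.22,-0.42,0.04,0,0,0],
  [0.33,-0.64,0.06,0,0,0],
  [0.44,-0.86,0.085,0,0,0],
  [0.54,-1.0,0.085,0,0,0],
])

```text
clock: 2.9
tcp_pos: [0.58, -0.2307, 0.2591]
orientation: [-3.109, 0.445, 0.002]
contact_force: [0.3, 0.1, -0.4]
grip_width: 0.043
gripper_force: 0.0
```

```bash
python3 - <<'E'
from h import *
f=r.grab_frame("wrist"); save(f,"w1.png"); st(); print(f["intrinsics"],f["eye"],rot(f["attitude"]))
for n,z in (("tip_a",.154),("shoulder_a",.114),("stand_a",0)):
    for d in r.landmark_of(f,n): print(n,d["conf"],d["point"],onz(f,d["point"],z))
plan((.5865,-.2115,.26),-16.5)
E
```

```text
t 2.95 tcp [ 0.5845 -0.2258  0.2592] yaw -15.957073827326152 z [ 0.0026  0.0041 -1.    ] F [3.7961 4.0023 0.6708] Ftool [ 2.5505 -4.8948 -0.6444] w 0.04305130098047819
[[337.1068   0.     279.9325]
 [  0.     337.1068 210.2698]
 [  0.       0.       1.    ]] [ 0.6444 -0.2495  0.4006] [[-0.2812  0.9256  0.2535]
 [-0.9596 -0.2712 -0.0745]
 [-0.0002 -0.2642  0.9645]]
tip_a 0.8 [257.9, 207.0] [ 0.5868 -0.2152  0.154 ]
shoulder_a 0.78 [30.7, 226.6] [ 0.6172 -0.0094  0.114 ]
shoulder_a 0.67 [257.0, 197.6] [ 0.5857 -0.2114  0.114 ]
stand_a 0.94 [185.0, 284.1] [ 0.4778 -0.0709  0.    ]
stand_a 0.93 [299.6, 22.9] [ 0.7326 -0.2972  0.    ]
stand_a 0.82 [261.1, 176.4] [ 0.5859 -0.2088  0.    ]
stand_a 0.55 [98.3, 197.8] [ 0.6166 -0.0104  0.    ]
plan [ 0.0048 -0.0932 -0.0026] [0.0001 0.0006 0.0014] rows>= 0.37363413092754616 0.012880709056319484
```

View pics/w1.png

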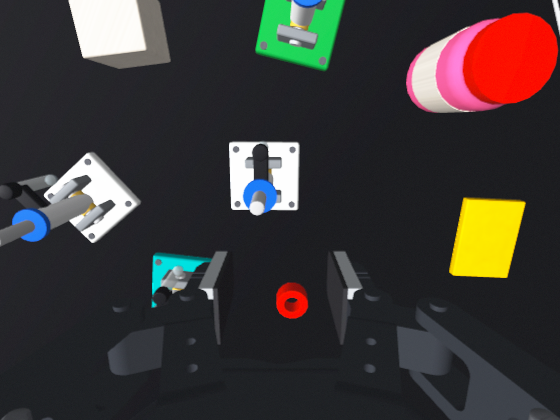

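The wrist view shows stand T's spigot at about (258,207), electrode on the far (+x) side, and the red collar at (292,300). I straddle the spigot.

Call:
apply_moves([
  [0.002,-0.05,0.1,0,0,0],
  [0.002,-0.05,0.3,0,0,0],
  [0.002,-0.05,0.5,0,0,0],
  [0.002,-0.05,0.515,0,0,0],
  [0.002,-0.05,0.515,0,0,0],
])

```text
clock: 3.72
tcp_pos: [0.5829, -0.2238, 0.1327]
orientation: [3.108, -0.453, 0.002]
contact_force: [0.1, 0.0, 0.7]
grip_width: 0.0427
gripper_force: 0.0
```

```bash
python3 - <<'E'
from h import *
o,M=st(); plan((.5868,-.213,.13),-16.5)
f=r.grab_frame("wrist"); save(f,"w2.png",(150,150,260,195),2.2)
for n,z in (("tip_a",.154),("shoulder_a",.114)):
    for d in r.landmark_of(f,n): 
        X=onz(f,d["point"],z); print(n,d["conf"],d["point"],X,M.T@(X-o["tcp_pos"]))
E
```

```text
t 3.725 tcp [ 0.5829 -0.2238  0.1327] yaw -16.578946269182055 z [ 0.0012 -0.0008 -1.    ] F [0.0604 0.0219 0.6701] Ftool [ 0.0526 -0.038  -0.67  ] w 0.04273406537175299
plan [ 0.0026 -0.0457  0.0107] [ 0.0003 -0.0009 -0.0009] rows>= 0.18787370712885995 0.01066984380393053
tip_a 0.95 [254.1, 292.7] [ 0.5862 -0.2139  0.154 ] [ 0.0003 -0.0104 -0.0213]
tip_a 0.28 [266.8, 202.3] [ 0.62   -0.2296  0.154 ] [ 0.0372 -0.005  -0.0213]
shoulder_a 0.85 [257.2, 252.1] [ 0.5874 -0.2129  0.114 ] [ 0.0012 -0.0117  0.0187]
```

View pics/w2.png

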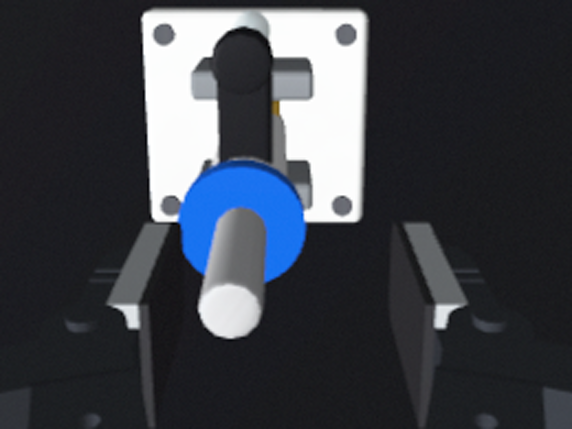

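The spigot sits between the fingers, about 10 mm to the tool's -y side. I push toward stand +y in small steps.

Call:
apply_moves([
  [0,-0.05,0.0,0,0,0],
  [0,-0.092,0.0,0,0,0],
  [0,-0.1,0,0,0,0],
  [0,-0.102,0,0,0,0],
  [0,-0.104,0,0,0,0],
])

```text
clock: 4.5
tcp_pos: [0.5899, -0.1978, 0.1312]
orientation: [3.109, -0.451, -0.0]
contact_force: [0.1, 0.2, 0.1]
grip_width: 0.0425
gripper_force: 0.0
```

```bash
python3 -c "
from h import *
st()"
```

```text
t 4.5 tcp [ 0.5899 -0.1978  0.1312] yaw -16.508708973898116 z [-0.0003 -0.0002 -1.    ] F [0.0626 0.1887 0.1304] Ftool [ 0.0064 -0.1986 -0.1305] w 0.042491007955642576
```

Call:
apply_moves([
  [0,-0.004,0,0,0,0],
  [0,-0.004,0,0,0,0],
])

```text
clock: 4.75
tcp_pos: [0.5903, -0.1966, 0.1313]
orientation: [-3.109, 0.451, 0.0]
contact_force: [0.0, -0.2, -0.4]
grip_width: 0.0425
gripper_force: 0.0
```

Call:
apply_moves([
  [0,-0.004,0,0,0,0],
  [0,-0.004,0,0,0,0],
])

```text
clock: 5.0
tcp_pos: [0.5906, -0.1957, 0.1313]
orientation: [3.109, -0.45, 0.0]
contact_force: [-0.6, -0.5, 0.7]
grip_width: 0.0429
gripper_force: 0.2
```

Call:
apply_moves([
  [0,-0.004,0,0,0,0],
  [0,-0.004,0,0,0,0],
])

```text
clock: 5.25
tcp_pos: [0.5909, -0.1945, 0.1313]
orientation: [-3.109, 0.45, -0.0]
contact_force: [0.2, -1.0, 0.6]
grip_width: 0.0426
gripper_force: 0.2
```

Call:
apply_moves([
  [0,-0.004,0,0,0,0],
  [0,-0.004,0,0,0,0],
])

```text
clock: 5.5
tcp_pos: [0.5913, -0.1935, 0.1313]
orientation: [-3.109, 0.45, -0.0]
contact_force: [-0.5, -0.7, 1.4]
grip_width: 0.0428
gripper_force: 0.2
```

Call:
apply_moves([
  [0,-0.003,0,0,0,0],
  [0,-0.003,0,0,0,0],
])

```text
clock: 5.75
tcp_pos: [0.5914, -0.1929, 0.1313]
orientation: [-3.109, 0.45, -0.0]
contact_force: [-1.1, -0.4, 0.2]
grip_width: 0.0427
gripper_force: 0.2
```

Over 3 mm of travel at about 0.7 N, so T looks worn. I continue.

Call:
apply_moves([
  [0,-0.004,0,0,0,0],
  [0,-0.008,0,0,0,0],
  [0,-0.008,0,0,0,0],
])

```text
clock: 6.12
tcp_pos: [0.592, -0.1908, 0.1313]
orientation: [-3.109, 0.45, -0.0]
contact_force: [-0.4, -0.5, 0.5]
grip_width: 0.0426
gripper_force: 0.1
```

Call:
apply_moves([
  [0,-0.004,0,0,0,0],
  [0,-0.008,0,0,0,0],
  [0,-0.008,0,0,0,0],
])

```text
clock: 6.5
tcp_pos: [0.5924, -0.1895, 0.1313]
orientation: [3.109, -0.451, -0.0]
contact_force: [-1.3, -1.7, 0.3]
grip_width: 0.0426
gripper_force: 0.9
```

Call:
apply_moves([
  [0,-0.004,0,0,0,0],
  [0,-0.004,0,0,0,0],
])

```text
clock: 6.75
tcp_pos: [0.5926, -0.1888, 0.1313]
orientation: [3.108, -0.451, -0.0]
contact_force: [-1.5, -3.2, 1.3]
grip_width: 0.0429
gripper_force: 1.7
```

Call:
apply_moves([
  [0,-0.004,0,0,0,0],
  [0,-0.004,0,0,0,0],
])

```text
clock: 7.0
tcp_pos: [0.5929, -0.188, 0.1313]
orientation: [3.108, -0.451, -0.0]
contact_force: [-1.9, -4.8, 0.4]
grip_width: 0.0425
gripper_force: 2.5
```

T gave about 8 mm and then resisted at about 5 N, so T is worn. I go back across to -y, after a quick camera check.

```bash
cat > tipc.py <<'E'
from h import *
o,M=st()
f=r.grab_frame("wrist")
S=R.from_euler("z",-16.5,degrees=True).as_matrix()
for n,z in (("tip_a",.154),("shoulder_a",.114),("stand_a",0)):
    for d in r.landmark_of(f,n):
        X=onz(f,d["point"],z)
        if np.hypot(*(X-[.5868,-.213,z])[:2])<.04: print(n,round(d["conf"],2),X,"stand",(S.T@(X-[.5868,-.212,0]))[:2],"tool",M.T@(X-o["tcp_pos"]))
E
python3 tipc.py
```

```text
t 7.0 tcp [ 0.5929 -0.188   0.1313] yaw -16.518840738453306 z [-0.0003 -0.0009 -1.    ] F [-1.912  -4.8369  0.3576] Ftool [-0.4578  5.1812 -0.353 ] w 0.04252538464743557
tip_a 0.67 [ 0.5911 -0.2024  0.154 ] stand [0.0014 0.0104] tool [ 0.0024  0.0144 -0.0227]
shoulder_a 0.82 [ 0.5897 -0.2051  0.114 ] stand [0.0008 0.0074] tool [0.0018 0.0173 0.0173]
stand_a 0.63 [ 0.586  -0.2119  0.    ] stand [-0.0008 -0.0002] tool [0.0003 0.0248 0.1313]
```

Call:
apply_moves([
  [0,0.05,0,0,0,0],
  [0,0.1,0,0,0,0],
  [0,0.14,0,0,0,0],
  [0,0.165,0,0,0,0],
  [0,0.17,0,0,0,0],
])

```text
clock: 7.82
tcp_pos: [0.581, -0.2284, 0.1313]
orientation: [-3.109, 0.451, -0.0]
contact_force: [-0.2, 0.3, 0.1]
grip_width: 0.0426
gripper_force: 0.0
```

Call:
apply_moves([
  [0,0.004,0,0,0,0],
  [0,0.008,0,0,0,0],
  [0,0.008,0,0,0,0],
])

```text
clock: 8.2
tcp_pos: [0.5806, -0.2296, 0.1313]
orientation: [-3.109, 0.45, -0.0]
contact_force: [-0.2, 0.7, 0.7]
grip_width: 0.0426
gripper_force: 0.3
```

Call:
apply_moves([
  [0,0.004,0,0,0,0],
  [0,0.008,0,0,0,0],
  [0,0.008,0,0,0,0],
])

```text
clock: 8.57
tcp_pos: [0.5799, -0.232, 0.1313]
orientation: [3.109, -0.451, 0.0]
contact_force: [0.3, 0.3, -0.3]
grip_width: 0.0425
gripper_force: 0.2
```

Call:
apply_moves([
  [0,0.004,0,0,0,0],
  [0,0.006,0,0,0,0],
  [0,0.006,0,0,0,0],
])

```text
clock: 8.95
tcp_pos: [0.5795, -0.2334, 0.1313]
orientation: [3.109, -0.451, 0.0]
contact_force: [-0.6, 0.7, 0.9]
grip_width: 0.0427
gripper_force: 0.2
```

Call:
apply_moves([
  [0,0.004,0,0,0,0],
  [0,0.004,0,0,0,0],
])

```text
clock: 9.2
tcp_pos: [0.5792, -0.2343, 0.1313]
orientation: [3.109, -0.451, -0.0]
contact_force: [0.8, 1.1, 0.1]
grip_width: 0.0426
gripper_force: 0.2
```

Call:
apply_moves([
  [0,0.004,0,0,0,0],
  [0,0.004,0,0,0,0],
])

```text
clock: 9.45
tcp_pos: [0.5789, -0.2353, 0.1313]
orientation: [3.109, -0.451, 0.0]
contact_force: [-0.4, 0.4, -0.0]
grip_width: 0.0428
gripper_force: 0.2
```

```bash
python3 tipc.py
```

```text
t 9.45 tcp [ 0.5789 -0.2353  0.1313] yaw -16.4933418507752 z [ 0.     -0.0001 -1.    ] F [-0.3771  0.3587 -0.0331] Ftool [-0.4634 -0.2369  0.0331] w 0.042755914643172806
tip_a 0.89 [ 0.584  -0.2238  0.154 ] stand [ 0.0006 -0.0122] tool [ 0.0016 -0.0124 -0.0227]
shoulder_a 0.73 [ 0.5856 -0.2173  0.114 ] stand [ 0.0004 -0.0054] tool [ 0.0014 -0.0191  0.0173]
stand_a 0.6 [ 0.5864 -0.2104  0.    ] stand [-0.0008  0.0014] tool [ 0.0002 -0.026   0.1313]
```

Call:
apply_moves([
  [0,0.005,0,0,0,0],
  [0,0.005,0,0,0,0],
])

```text
clock: 9.9
tcp_pos: [0.5787, -0.2359, 0.1313]
orientation: [-3.109, 0.45, -0.0]
contact_force: [0.7, 0.9, 0.8]
grip_width: 0.0426
gripper_force: 0.8
```

Call:
apply_moves([
  [0,0.005,0,0,0,0],
  [0,0.005,0,0,0,0],
])

```text
clock: 10.15
tcp_pos: [0.5784, -0.2369, 0.1313]
orientation: [-3.108, 0.45, -0.0]
contact_force: [0.3, 3.3, 0.0]
grip_width: 0.0427
gripper_force: 1.7
```

Now the repeat rocking: +y, -y, +y.

Call:
apply_moves([
  [0,-0.06,0,0,0,0],
  [0,-0.12,0,0,0,0],
  [0,-0.16,0,0,0,0],
  [0,-0.19,0,0,0,0],
  [0,-0.197,0,0,0,0],
])

```text
clock: 10.78
tcp_pos: [0.5924, -0.19, 0.1314]
orientation: [3.109, -0.449, 0.0]
contact_force: [-0.2, -2.0, 0.2]
grip_width: 0.043
gripper_force: 0.5
```

Call:
apply_moves([
  [0,-0.004,0,0,0,0],
  [0,-0.004,0,0,0,0],
])

```text
clock: 11.02
tcp_pos: [0.5923, -0.19, 0.1314]
orientation: [3.109, -0.452, 0.0]
contact_force: [-0.3, 0.1, 0.9]
grip_width: 0.0426
gripper_force: 0.5
```

```bash
python3 tipc.py
```

```text
t 11.025 tcp [ 0.5923 -0.19    0.1314] yaw -16.53280308209938 z [ 0.     -0.0004 -1.    ] F [-0.3343  0.1098  0.8823] Ftool [-0.3516 -0.0098 -0.8824] w 0.04258388294731901
tip_a 0.81 [ 0.5897 -0.2032  0.154 ] stand [0.0003 0.0093] tool [ 0.0012  0.0133 -0.0226]
shoulder_a 0.72 [ 0.59   -0.2052  0.114 ] stand [0.0012 0.0074] tool [0.0021 0.0152 0.0174]
stand_a 0.9 [ 0.586 -0.209  0.   ] stand [-0.0016  0.0027] tool [-0.0007  0.0199  0.1314]
```

Call:
apply_moves([
  [0,0.06,0,0,0,0],
  [0,0.12,0,0,0,0],
  [0,0.16,0,0,0,0],
  [0,0.188,0,0,0,0],
  [0,0.194,0,0,0,0],
])

```text
clock: 11.85
tcp_pos: [0.5787, -0.2359, 0.1313]
orientation: [-3.108, 0.451, -0.0]
contact_force: [-0.1, 1.2, 0.1]
grip_width: 0.0427
gripper_force: 0.7
```

Call:
apply_moves([
  [0,-0.06,0,0,0,0],
  [0,-0.12,0,0,0,0],
  [0,-0.16,0,0,0,0],
  [0,-0.19,0,0,0,0],
  [0,-0.198,0,0,0,0],
])

```text
clock: 12.48
tcp_pos: [0.5927, -0.1888, 0.1313]
orientation: [3.108, -0.45, -0.0]
contact_force: [-0.0, -2.8, 0.5]
grip_width: 0.0427
gripper_force: 1.5
```

Call:
apply_moves([
  [0,0.0,0,0,0,0],
  [0,-0.002,0,0,0,0],
])

```text
clock: 12.72
tcp_pos: [0.5927, -0.1889, 0.1313]
orientation: [3.108, -0.452, 0.0]
contact_force: [-1.0, -5.0, 1.3]
grip_width: 0.0428
gripper_force: 1.7
```

At the +y end. Now back off to centre the gap, lift clear, open, and move over the collar.

Call:
apply_moves([
  [0,0.03,0,0,0,0],
  [0,0.06,0,0,0,0],
  [0,0.06,-0.2,0,0,0],
  [0,0.06,-0.4,0,0,0],
  [0,0.06,-0.44,0,0,0],
])

```text
clock: 13.35
tcp_pos: [0.5906, -0.203, 0.2454]
orientation: [3.109, -0.451, 0.011]
contact_force: [0.1, 1.0, -0.6]
grip_width: 0.0428
gripper_force: 0.0
```

```bash
cat > col.py <<'E'
from h import *
def red(f,z=.024):
    hsv=cv2.cvtColor(f["pixels"],cv2.COLOR_RGB2HSV); m=((hsv[:,:,1]>150)&(hsv[:,:,2]>60)&((hsv[:,:,0]<8)|(hsv[:,:,0]>172))).astype(np.uint8)
    out=[]
    for c in cv2.findContours(m,0,2)[0]:
        if cv2.contourArea(c)<60: continue
        (u,v),w,h=cv2.boundingRect(c)[:2],*cv2.boundingRect(c)[2:]
        out.append((cv2.contourArea(c),onz(f,(u+w/2,v+h/2),z/2)))
    return out
E
python3 tipc.py; python3 - <<'E'
from col import *
for n in ("wrist","top","scene"):
    f=r.grab_frame(n); print(n,red(f)); print([ (d["conf"],onz(f,d["point"],0)) for d in r.landmark_of(f,"collar")])
plan((.426,-.2,.12),-16.5)
E
```

```text
t 13.35 tcp [ 0.5906 -0.203   0.2454] yaw -16.510078993459533 z [ 0.0067 -0.0013 -1.    ] F [ 0.1063  1.0263 -0.6216] Ftool [-0.194  -1.0138  0.6209] w 0.04282865158075542
tip_a 0.71 [ 0.5893 -0.2056  0.154 ] stand [0.0006 0.0068] tool [-0.0011  0.0029  0.0914]
shoulder_a 0.74 [ 0.586  -0.2057  0.114 ] stand [-0.0025  0.0058] tool [-0.0045  0.0039  0.1314]
stand_a 0.77 [ 0.5854 -0.2098  0.    ] stand [-0.002   0.0017] tool [-0.0048  0.0082  0.2454]
wrist [(968.5, array([ 0.422 , -0.2002,  0.012 ])), (3023.0, array([ 0.636 , -0.4883,  0.012 ]))]
[(0.78, array([ 0.4258, -0.2042,  0.    ]))]
top [(190.0, array([ 0.4198, -0.1996,  0.012 ]))]
[(0.51, array([ 0.3678, -0.2616,  0.    ])), (0.45, array([ 0.4219, -0.2004,  0.    ])), (0.19, array([ 0.6145, -0.2274,  0.    ]))]
scene [(339.0, array([ 0.5671, -0.4565,  0.012 ])), (72.5, array([ 0.4256, -0.2004,  0.012 ]))]
[(0.46, array([ 0.4426, -0.1927,  0.    ]))]
plan [-0.6241  0.1758  0.4822] [0.     0.001  0.0003] rows>= 3.232148204263383 0.008963287999355965
```

Call:
apply_moves([
  [-0.2,0.05,0,0,0,0],
  [-0.4,0.11,0,0,0,0],
  [-0.6,0.17,0.1,0,0,0],
  [-0.637,0.179,0.3,0,0,0],
  [-0.637,0.179,0.48,0,0,0],
], claw=1.0)

```text
clock: 14.48
tcp_pos: [0.4221, -0.2003, 0.1205]
orientation: [3.108, -0.452, 0.001]
contact_force: [0.8, -0.5, 1.0]
grip_width: 0.0854
gripper_force: 0.0
```

Call:
apply_moves([
  [0,0,0,0,0,0],
  [0,0,0,0,0,0],
])

```text
clock: 14.72
tcp_pos: [0.4243, -0.2003, 0.1225]
orientation: [3.109, -0.45, 0.002]
contact_force: [-0.0, 1.4, 0.4]
grip_width: 0.0855
gripper_force: 0.0
```

```bash
python3 - <<'E'
from col import *
st(); f=r.grab_frame("wrist"); save(f,"w3.png"); print(red(f)); print([ (d["conf"],d["point"],onz(f,d["point"],0)) for d in r.landmark_of(f,"collar")])
plan((.4225,-.2005,.004),-16.5)
E
```

```text
t 14.725 tcp [ 0.4243 -0.2003  0.1225] yaw -16.479708028745627 z [ 0.0014 -0.0004 -1.    ] F [-0.0493  1.3897  0.3813] Ftool [-0.4409 -1.3186 -0.382 ] w 0.08554244493220521
[(2325.0, array([ 0.4224, -0.2005,  0.012 ]))]
[(0.81, [279.8, 209.3], array([ 0.4205, -0.199 ,  0.    ])), (0.6, [370.6, 237.9], array([ 0.3755, -0.2643,  0.    ]))]
plan [-0.0105  0.0026  0.4762] [ 0.0001 -0.0021  0.0002] rows>= 1.9053137670186517 0.017854310075652295
```

View pics/w3.png

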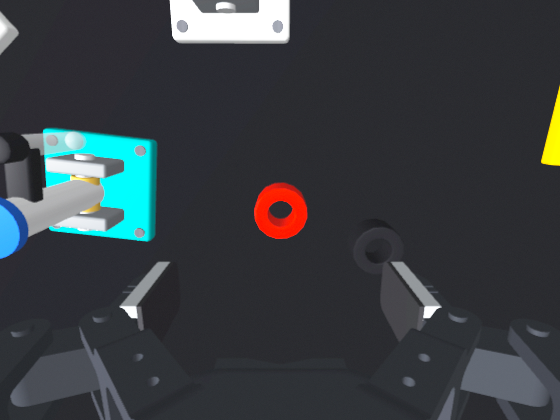

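The red ring is at (280,210). The black ring at (376,247) is close to the right finger, so I narrow the opening before descending.

Call:
apply_moves([
  [-0.01,0.003,0.1,0,0,0],
  [-0.01,0.003,0.2,0,0,0],
  [-0.01,0.003,0.35,0,0,0],
  [-0.01,0.003,0.45,0,0,0],
  [-0.01,0.003,0.484,0,0,0],
], claw=0.72, newtons=25)

```text
clock: 15.45
tcp_pos: [0.4212, -0.2001, 0.0003]
orientation: [3.109, -0.45, 0.0]
contact_force: [1.0, 0.8, 0.2]
grip_width: 0.0616
gripper_force: 0.0
```

Call:
apply_moves([
  [0,0,0,0,0,0],
  [0,0,0,0,0,0],
])

```text
clock: 15.7
tcp_pos: [0.4217, -0.2004, 0.0015]
orientation: [3.109, -0.45, 0.004]
contact_force: [0.9, 0.0, -0.3]
grip_width: 0.0616
gripper_force: 0.0
```

```bash
python3 - <<'E'
from col import *
o,M=st(); f=r.grab_frame("wrist"); print([(a,X,M.T@(X-o["tcp_pos"])) for a,X in red(f)])
plan((.4223,-.2005,.002),-16.5)
E
```

```text
t 15.7 tcp [ 0.4217 -0.2004  0.0015] yaw -16.48912956100424 z [ 0.0022 -0.0008 -1.    ] F [ 0.9214  0.0015 -0.2528] Ftool [ 0.8825 -0.2631  0.2548] w 0.061603171374788004
[(8257.5, array([ 0.4222, -0.1998,  0.012 ]), array([ 0.0003, -0.0008, -0.0105]))]
plan [ 0.0029 -0.0006 -0.0022] [ 0.0001 -0.0014  0.0001] rows>= 0.014664721461625266 0.01212639398047408
```

Call:
apply_moves([
  [0,0,0,0,0,0],
  [0,0,0,0,0,0],
  [0,0,0,0,0,0],
  [0,0,0,0,0,0],
  [0,0,0,0,0,0],
], claw=0.3, newtons=25)

```text
clock: 16.38
tcp_pos: [0.4211, -0.2003, 0.0012]
orientation: [3.109, -0.45, 0.002]
contact_force: [-1.7, 0.1, 7.8]
grip_width: 0.0396
gripper_force: 24.2
```

Call:
apply_moves([
  [0,0,-0.1,0,0,0],
  [0,0,-0.3,0,0,0],
  [0,0,-0.5,0,0,0],
  [0,0,-0.7,0,0,0],
  [0,0,-0.84,0,0,0],
])

```text
clock: 17.0
tcp_pos: [0.421, -0.2002, 0.213]
orientation: [3.108, -0.451, 0.004]
contact_force: [0.6, 0.1, -1.6]
grip_width: 0.0397
gripper_force: 25.5
```

```bash
python3 - <<'E'
from col import *
o,M=st(); f=r.grab_frame("wrist"); print(red(f,2*o["tcp_pos"][2]+.02)[:2])
plan((.5888,-.2065,.20),-16.5); 
x=np.array([.959,-.284,0]); plan((.5888,-.2065,.20),-16.5,-.08*x)
E
```

```text
t 17.0 tcp [ 0.421  -0.2002  0.213 ] yaw -16.493415251923082 z [ 0.0026 -0.001  -1.    ] F [ 0.5904  0.0761 -1.589 ] Ftool [ 0.54   -0.241   1.5904] w 0.03973318662202438
[(8324.5, array([ 0.4215, -0.2002,  0.223 ]))]
plan [ 0.6414 -0.1671  0.0722] [ 0.0004 -0.0054 -0.    ] rows>= 2.6668877966577336 0.04569809257280706
plan [ 0.6414 -0.1671  0.0722] [-0.0505 -0.0054 -0.0002] rows>= 2.6668877966577336 0.4275501936819986
```

Collar held (39.7 mm). I move above the leaning spigot with matching tilt.

```bash
cat > ax.py <<'E'
from h import *
sh=np.array([.5887,-.2067,.1137]); u=np.array([.0227,.0766,.9968]); T=-.08*np.array([.959,-.284,0])
E
python3 - <<'E'
from ax import *
plan(sh+.08*u,-16.5,T)
E
```

```text
plan [ 0.641  -0.1918  0.0984] [-0.0505 -0.0054 -0.0002] rows>= 2.7051633341343333 0.4275501936819986
```

Call:
apply_moves([
  [0.15,-0.04,0,0,0,0],
  [0.35,-0.1,0,-0.02,0,0],
  [0.55,-0.16,0,-0.04,0,0],
  [0.641,-0.192,0.05,-0.05,-0.005,0],
  [0.641,-0.192,0.09,-0.05,-0.005,0],
])

```text
clock: 17.68
tcp_pos: [0.5892, -0.1981, 0.1866]
orientation: [3.035, -0.436, -0.03]
contact_force: [-0.6, -1.2, -0.3]
grip_width: 0.0394
gripper_force: 25.5
```

Call:
apply_moves([
  [0,0,0,0,0,0],
  [0,0,0,0,0,0],
])

```text
clock: 17.92
tcp_pos: [0.5868, -0.2003, 0.1882]
orientation: [3.033, -0.441, -0.029]
contact_force: [-0.4, 0.2, -1.3]
grip_width: 0.0397
gripper_force: 25.5
```

```bash
python3 - <<'E'
from ax import *
from scipy.spatial.transform import Rotation as R
o,M=st(); plan(sh+.08*u,-16.5,T)
ims=[]
for n in ("scene","top","wrist"):
    f=r.grab_frame(n); p=proj(f,sh+.04*u); q=proj(f,sh)
    im=f["pixels"].copy()
    for d in ("tip_a","shoulder_a"):
        print(n,d,"pred",p if d=="tip_a" else q,[(round(e["conf"],2),e["point"]) for e in r.landmark_of(f,d)])
    x,y=np.clip(p-35,0,[480,340]).astype(int) if n!="wrist" else np.clip(p-100,0,[360,220]).astype(int)
    w=70 if n!="wrist" else 200
    im=cv2.resize(im[y:y+w,x:x+w],(260,260),interpolation=cv2.INTER_CUBIC); k=260/w
    for t in (p,q): cv2.drawMarker(im,tuple(int(v) for v in (t-[x,y])*k),(0,255,0),0,10)
    ims.append(im)
cv2.imwrite("pics/chk.png",np.hstack(ims)[:,:,::-1])
E
```

```text
t 17.925 tcp [ 0.5868 -0.2003  0.1882] yaw -16.579799170093263 z [-0.03   -0.0733 -0.9969] F [-0.3548  0.2049 -1.3159] Ftool [-0.3881 -0.1988  1.3074] w 0.039669989364525426
plan [ 0.0143 -0.0014 -0.0211] [-0.0007  0.0051 -0.0005] rows>= 0.10225497186137872 0.04335902174053065
scene tip_a pred [208.029  222.0772] [(0.78, [347.7, 200.7]), (0.58, [178.2, 264.7]), (0.56, [271.1, 225.4]), (0.54, [245.2, 191.4]), (0.52, [210.5, 224.0])]
scene shoulder_a pred [208.3707 229.2909] [(0.83, [177.9, 273.9]), (0.72, [277.4, 233.7]), (0.7, [346.1, 204.9]), (0.62, [246.1, 196.6]), (0.57, [208.0, 225.8])]
top tip_a pred [368.3785 197.4768] [(0.77, [190.2, 216.0]), (0.74, [314.6, 241.3]), (0.73, [289.4, 189.4]), (0.54, [368.9, 202.3])]
top shoulder_a pred [366.5735 200.7215] [(0.73, [196.1, 215.4]), (0.68, [311.3, 245.6]), (0.65, [288.3, 192.2]), (0.51, [369.0, 198.0])]
wrist tip_a pred [281.2307 237.6935] [(0.91, [283.4, 237.3])]
wrist shoulder_a pred [281.039  216.8732] [(0.89, [153.2, 397.4]), (0.76, [279.7, 216.1])]
```

View pics/chk.png

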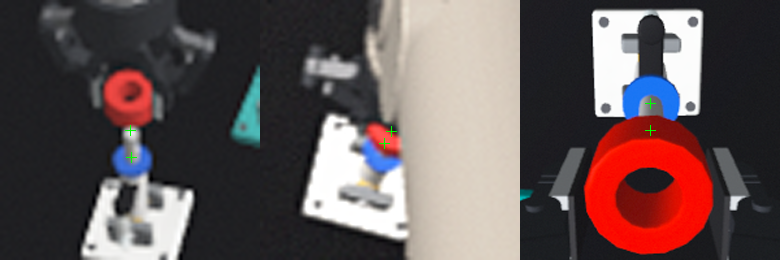

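The prediction fits: the green marks lie on the spigot and flange in the wrist and scene crops. I correct tool x by 3.6 mm and go down to just above the tip.

Call:
apply_moves([
  [0.014,-0.001,0,0,0.005,0],
  [0.014,-0.001,0.06,0,0.005,0],
  [0.014,-0.001,0.1,0,0.005,0],
  [0.014,-0.001,0.1,0,0.005,0],
  [0.014,-0.001,0.1,0,0.005,0],
])

```text
clock: 19.0
tcp_pos: [0.5906, -0.2021, 0.1627]
orientation: [3.032, -0.439, -0.017]
contact_force: [0.6, 0.9, 0.2]
grip_width: 0.0393
gripper_force: 25.5
```

```bash
python3 - <<'E'
from ax import *
o,M=st(); plan(sh+.045*u,-16.5,T); plan(sh+.001*u,-16.5,T)
f=r.grab_frame("wrist"); print(proj(f,sh+.04*u),proj(f,sh),[(d["conf"],d["point"]) for n in ("tip_a","shoulder_a") for d in r.landmark_of(f,n)])
E
```

```text
t 19.0 tcp [ 0.5906 -0.2021  0.1627] yaw -16.470316008392686 z [-0.0224 -0.0752 -0.9969] F [0.6251 0.9493 0.1895] Ftool [ 0.3303 -1.0694 -0.2743] w 0.03932180651167303
plan [-0.0022  0.0042  0.0171] [-0.0009  0.0001  0.0003] rows>= 0.07113356159078423 0.00840487526111454
plan [-0.0022  0.0045  0.1931] [-0.0009  0.0001  0.0003] rows>= 0.7728169806692738 0.00840487526111454
[282.5966 262.7797] [282.1214 235.1665] [(0.86, [286.2, 261.3]), (0.55, [283.3, 234.2])]
```

Call:
apply_moves([
  [-0.002,0.003,0.02,0,0,0],
  [-0.002,0.003,0.04,0,0,0],
  [-0.002,0.003,0.06,0,0,0],
  [-0.002,0.003,0.08,0,0,0],
  [-0.002,0.003,0.08,0,0,0],
])

```text
clock: 19.77
tcp_pos: [0.5891, -0.2041, 0.1423]
orientation: [3.032, -0.439, -0.019]
contact_force: [-0.0, -0.7, -0.2]
grip_width: 0.0395
gripper_force: 25.5
```

```bash
python3 - <<'E'
from ax import *
o,M=st(); plan(sh+.001*u,-16.5,T)
f=r.grab_frame("wrist"); save(f,"w5.png",(180,170,220,165),2)
E
```

```text
t 19.775 tcp [ 0.5891 -0.2041  0.1423] yaw -16.46847584304308 z [-0.0233 -0.075  -0.9969] F [-0.0373 -0.7454 -0.2292] Ftool [0.1757 0.7052 0.2853] w 0.03954996924181952
plan [0.0016 0.0014 0.111 ] [-0.0009  0.0006  0.0004] rows>= 0.4442146431450189 0.00986107601670652
```

View pics/w5.png

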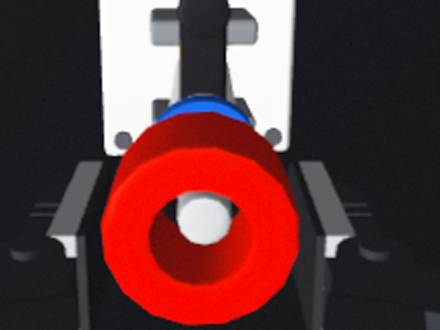

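The spigot tip is in the bore and centred, at about (205,218) in the crop. I continue down.

Call:
apply_moves([
  [0.001,0.001,0.025,0,0,0],
  [0.001,0.001,0.05,0,0,0],
  [0.001,0.001,0.075,0,0,0],
  [0.001,0.001,0.095,0,0,0],
  [0.001,0.001,0.1,0,0,0],
])

```text
clock: 20.45
tcp_pos: [0.5888, -0.2063, 0.1175]
orientation: [3.032, -0.439, -0.018]
contact_force: [-1.1, 0.1, -0.3]
grip_width: 0.0394
gripper_force: 25.5
```

Call:
apply_moves([
  [0,0,0.004,0,0,0],
  [0,0,0.006,0,0,0],
])

```text
clock: 20.7
tcp_pos: [0.5892, -0.2064, 0.1167]
orientation: [3.032, -0.439, -0.017]
contact_force: [0.7, -0.3, -0.1]
grip_width: 0.0399
gripper_force: 25.5
```

```bash
python3 - <<'E'
from ax import *
o,M=st(); plan(sh+.001*u,-16.5,T)
E
```

```text
t 20.7 tcp [ 0.5892 -0.2064  0.1167] yaw -16.464350510494675 z [-0.0219 -0.0753 -0.9969] F [ 0.7068 -0.2514 -0.0526] Ftool [0.7491 0.0365 0.0558] w 0.039917346804542946
plan [-0.0016  0.0006  0.0081] [-0.001  -0.0002  0.0004] rows>= 0.03314080217974426 0.009035540568050244
```

Call:
apply_moves([
  [0,0,0.004,0,0,0],
  [0,0,0.004,0,0,0],
])

```text
clock: 20.95
tcp_pos: [0.589, -0.2065, 0.1156]
orientation: [3.032, -0.439, -0.017]
contact_force: [0.4, 0.4, 0.5]
grip_width: 0.0398
gripper_force: 25.5
```

Call:
apply_moves([
  [0,0,0.004,0,0,0],
  [0,0,0.004,0,0,0],
])

```text
clock: 21.2
tcp_pos: [0.5893, -0.2066, 0.1149]
orientation: [3.032, -0.439, -0.016]
contact_force: [0.0, 1.2, 3.3]
grip_width: 0.0393
gripper_force: 25.7
```

Call:
apply_moves([
  [0,0,0.002,0,0,0],
  [0,0,0.002,0,0,0],
])

```text
clock: 21.45
tcp_pos: [0.5895, -0.2067, 0.1149]
orientation: [3.032, -0.439, -0.015]
contact_force: [-0.8, 1.2, 6.2]
grip_width: 0.04
gripper_force: 26.0
```

Contact at the flange height, 6 N. I release and look.

Call:
apply_moves([
  [0,0,0,0,0,0],
  [0,0,0,0,0,0],
  [0,0,0,0,0,0],
  [0,0,0,0,0,0],
  [0,0,0,0,0,0],
], claw=0.8)

```text
clock: 22.08
tcp_pos: [0.5889, -0.2066, 0.114]
orientation: [3.032, -0.439, -0.017]
contact_force: [0.4, -0.0, 0.1]
grip_width: 0.0685
gripper_force: 0.0
```

Call:
apply_moves([
  [0,0,-0.05,0,0,0],
  [0,0,-0.15,0,0,0],
  [0,0,-0.3,0,0,0],
  [0,0,-0.45,0,0,0],
  [0,0,-0.5,0,0,0],
])

```text
clock: 22.7
tcp_pos: [0.5933, -0.1972, 0.2423]
orientation: [3.032, -0.439, -0.009]
contact_force: [0.4, 0.2, -0.8]
grip_width: 0.0684
gripper_force: 0.0
```

```bash
python3 - <<'E'
from ax import *
from col import red
st(); 
f=r.grab_frame("wrist"); g=r.grab_frame("scene")
print("collar expected centre",sh+.012*u,"seen",[(a,proj(f,sh+.012*u)) for a in red(f,.252)])
for n,z in (("tip_a",.154),("stand_a",0)): print(n,[(d["conf"],onz(f,d["point"],z)) for d in r.landmark_of(f,n)])
a=cv2.resize(f["pixels"][100:300,180:380],(400,400)); b=cv2.resize(g["pixels"][190:270,170:250],(400,400),interpolation=cv2.INTER_CUBIC)
cv2.imwrite("pics/end.png",np.hstack([a,b])[:,:,::-1])
E
```

```text
t 22.7 tcp [ 0.5933 -0.1972  0.2423] yaw -16.450858098901307 z [-0.0171 -0.0762 -0.9969] F [ 0.3605  0.2052 -0.8488] Ftool [ 0.2832 -0.3643  0.8244] w 0.0684029303762552
collar expected centre [ 0.589  -0.2058  0.1257] seen [((2109.5, array([ 0.5908, -0.2063,  0.126 ])), array([280.4872, 208.7371])), ((4708.0, array([ 0.6406, -0.4153,  0.126 ])), array([280.4872, 208.7371]))]
tip_a [(0.86, array([ 0.588, -0.205,  0.154]))]
stand_a [(0.81, array([ 0.5861, -0.2101,  0.    ])), (0.8, array([ 0.48  , -0.0692,  0.    ])), (0.73, array([ 0.7334, -0.2968,  0.    ])), (0.57, array([ 0.6161, -0.0094,  0.    ]))]
```

View pics/end.png

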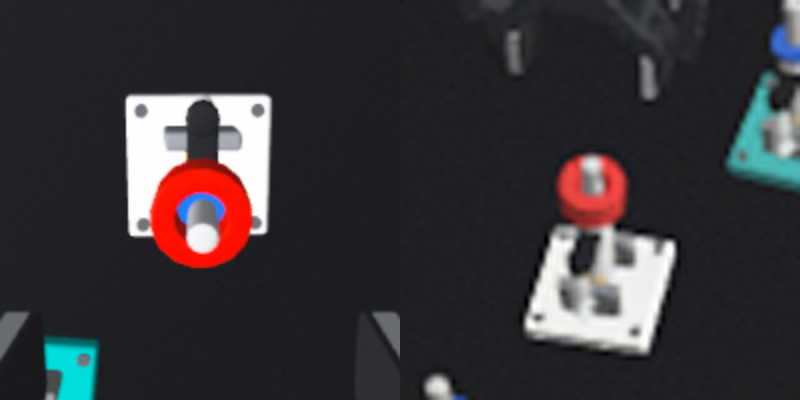

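The pictures show the red collar flat on the blue flange, concentric with the spigot within about 2 mm. The upright leans about 8 mm and the gripper is clear.

```bash
python3 -c "
from bench import r
print(r.hand_in())"
```

```text
the job is handed in; nothing more can be done
None
```

The worn stand is the right-hand white one, at about (0.587, -0.213): it swung about 9 mm to each side, so I did not rock the other two. I rocked it fully across and back twice and left it leaning about 8 mm to its +y side. The red collar sits flat on its flange, released, and the job is handed in; the hand-in gave no verdict.

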